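Pump up and raise the tube-reader mast, and hold it at its second stop

ROBOT

A 6-joint arm with a two-finger parallel gripper is mounted at the origin on the work surface. World frame = base frame: x ahead of the robot, y to its left, z up, the work surface at z = 0. Lengths are in m, angles in degrees, forces in N, time in s.
With the tool pointing down it reaches from about 0.4 to 0.825 m from the base axis. Payload 7 kg.
Tool frame: the origin (TCP) lies at the very end of the fingers, on their centre line; the grasp point (between the pads) lies 19 mm behind it; z points along the fingers, y is the line along which they close (so a half turn about z gives the same grasp; the last joint's range is limited). The gripper opens to 88 mm and grips with 3 to 60 N. Pads are 19 mm wide; open, the fingers measure 130 mm over their backs; the gripper's body (78 mm by 193 mm) begins 47 mm behind the grasp point.
Start: joints at [85.835, 20.546, 0.682, 0, -70.136, -16.507], TCP at [0.238, 0.632, 0.227] pointing down, gripper open.
Joint ranges: [-176.03, 176.03], [-82.01, 121.73], [-58.28, 71.71], [-173.87, 95.51], [-174.79, -0.11], [-173.66, 173.66]. Speed limits (degrees/s): [136.94, 136.94, 172.46, 180, 180, 180].

INTERFACE

Orientations are given as [roll, pitch, yaw] about the fixed x, y, z axes, in that order (R = Rz(yaw) Ry(pitch) Rx(roll)).
In Python, from plant import ctrl, cams, workorder gives the robot as it stands.
- The arm moves only by the tool play_rows, never from a script. Its argument "motion" is a list of rows, each an object of numbers: "x", "y", "z": the shift along the tool's x, y, z normalised to -1 to 1, where 1 is 0.025 m; "rx", "ry", "rz": the turn, a rotation vector about the tool's x, y, z normalised to -1 to 1, where 1 is 4 degrees. A call has 1 to 20 rows; each row shifts and turns the commanded pose from where the row before left it, along the tool's axes as they then stand; what a row does not reach is not made up. A row lasts 1/8 s, in which the tool goes at most 62.5 mm and 10.7 degrees, less where a joint would pass 70% of its speed; a pose out of reach is approached as far as the arm can. A call with a number of a shift or a turn outside -1 to 1 is refused whole. A call with a gripper value outside its range is refused whole. "fingers" is the opening, from -1 (shut) to 1 (fully open), set as the call begins (left out, the last holds). The fingers move at their own pace and stop on an object; the grip force is fixed at half the most. Time passes only in rows, so rows that do not move let the fingers close. It gives the time, the measured TCP pose, the force, the opening and the grip force at its end, in the units of the state.
- ctrl.get_obs(): the state, without advancing time (a new reading comes with each control period).
- cams.snapshot(name): name is "side" or "top"; returns the picture (384x512x3 uint8, blue, green, red); there is no depth.
- cams.get_calibration(name): a dict with "vertical_fov" (degrees; the focal length in pixels is half the picture's height over the tangent of half this angle, whatever the lens; pixels are square), "cx", "cy" (the principal point, pixels), "k1" (the pictures are not rectified: a ray, as slopes to the right and down, at radius r is drawn at 1 + k1 r^2 times it, then the intrinsics apply), "position" and "rotation" of the camera in the world. Camera axes: x right, y up, looking along -z (the intrinsics and any distortion apply to the point x, -y, -z); pixel columns grow to the right and rows downward; lengths in m; the calibration is good to about 2 mm. A picture is of the moment at which its call begins. get_calibration takes no time and is no camera call.
- workorder.close_job(): hands the job in; it is judged then, once.
The state is a dict: "clock": time; "joint_pos": joint angles; "qvel": joint speeds; "tau": joint torques, N m; "tool_pos": TCP position; "orientation": TCP orientation; "force": force on the tool from outside, world axes, zero at the start; "moment": the same for the moment, N m; "opening": finger opening in m; "gripper_force": force on a finger pad.
Only numpy, scipy, OpenCV 4.12 (cv2) and the standard library are available. Lean on these libraries where they do the work, as an engineer would, in place of code of your own. Each camera call takes 0.05 s, during which the arm holds its last target. There are 200 camera calls.

TASK

Charge the reader mast's air assist with three full strokes of the blue pump paddle: press it all the way down and let it spring all the way back up each time. Then squeeze the orange button on the black grip of the reader head, pull the mast straight up past its first stop to its second stop (both tubes fully out), and finish while holding it up there with the button still squeezed. Leave the yellow tube rack, the white bottle and the orange tube carrier where they stand.

Things in the scene. Friction and masses are not known exactly. Their poses are not given: they have to be found in the camera images.
- unit: fixed grey base plate 190 x 260 x 12 mm (x, y, z), yawed up to 0.35 rad. Origin: centre of its underside on the bench, z up. At x 0, y +75 mm stands the mast: white 44 mm square tube, 50 mm black collar, top 100 mm up. At y -75 mm is the hand pump: a metal cylinder at the +x side, its lever reaching towards -x.
- lever_pad (a point): centre of the upper face of the pump lever's blue paddle (60 x 60 x 14 mm); moves with the lever. Hinge along the unit's y, at unit x +62, y -75, z 90 mm; this point is 120 mm along the lever from it, towards -x. At rest the lever rises 0.5 rad above level, the face about 155 mm above the bench; fully down it dips 0.2 rad, the face about 75 mm above the bench.
- pump_lever (a joint): angle of the pump lever: 0 fully up (rest), 0.7 rad fully down (hard stop). Pressing the paddle takes about 4 N at rest, 9 N at the bottom; a spring brings it back up by itself when let go.
- head: reader head on top of the mast: black upright grip block, 30 (x) x 34 (y) x 66 mm (z), with a white reader nose (34 mm wide, from 14 to 58 mm along +x, in the upper half). Origin: centre of the grip block's underside, 104 mm above the bench with the mast down (its top at 170 mm); axes parallel to the unit's, always upright. About 0.2 kg.
- grip (a point): the point to take the grip: centre of the black grip block, 38 mm above its underside, level with the button; the fingers close along the head's y axis. 142 mm above the bench when the mast is down, 262 mm at the second stop.
- button (a joint): travel of the orange release button, a cap 16 (x) x 26 mm (z) on the +y side of the grip block, 6 mm proud: 0 out, 0.006 m squeezed flush. Its spring takes 2 N to start, 5 N to be flush: a grasp across the block along y (34 mm wide with the button in, 40 mm with it out) squeezes it. Until it is in by about 3.5 mm a latch keeps the mast down.
- mast_inner (a joint): how far the thin dark inner tube is out: 0 in, 0.060 m out at its stop. It comes out first (the first stop), against about 6 N.
- mast_outer (a joint): how far the thicker aluminium tube is out: 0 in, 0.060 m out at its hard stop. It comes out second, against about 12 N; with both tubes out the mast is at its second stop, the head 120 mm higher than at the start. Let go, the mast sinks back by itself, to rest at home or on its latch about 15 mm above.
- tube_rack: bystander: yellow wire tube rack, 90 x 230 x 66 mm, with capped tubes up to 100 mm high, loose, beyond the mast unit. Origin: centre of its underside.
- reagent_bottle: bystander: white bottle with blue cap, 64 mm diameter, 130 mm high, loose, to one side. Origin: centre of its underside.
- carrier: bystander: orange tube carrier, 30 x 130 x 45 mm, with three capped tubes up to 81 mm high, loose, to the other side. Origin: centre of its underside.

How it is judged:
By the outcome, as a careful person would: the job done as asked, in the order asked, and still so for the second after the job is handed in, while the arm keeps its last pose, push and grip.
It also fails if it takes over 50 s, if anything falls off the work surface, if the arm or the gripper's body presses on something with over 40 N, if the wrist force passes 120 N, or if a joint passes its speed limit or range.

## Working session

There is one attempt and no reset: what is moved stays moved. The work goes in short steps, Python scripts to look and compute and a tool call to move; the robot and the scene stay as the last step left them, time stands still between calls to the robot, and variables do not carry over. Pictures are saved under pics/ and viewed, at most 10 in all, crops included, and the job is handed in when it is done.

Besides the shell and the picture viewer there is one more tool, called after "Request:" in YAML: its name, and indented under it one key for each argument. play_rows: Moves the arm, as the interface text tells. Its arguments: {"type":"object","properties":{"motion":{"type":"array"},"fingers":{"type":"number"}},"required":["motion"]}

```bash
mkdir -p pics; ls; python3 - <<'E'
from plant import ctrl,cams,workorder
import cv2
print(ctrl.get_obs())
for n in("side","top"):
    cv2.imwrite(f"pics/{n}0.png",cams.snapshot(n)); print(cams.get_calibration(n))
E
```

```text
pics
{'clock': 0.0, 'joint_pos': array([ 8.58336776e+01,  2.05904290e+01,  6.35397651e-01, -2.25924264e-02,
       -7.01350281e+01, -1.65090104e+01]), 'qvel': array([-0.09550415, -0.00282439,  0.04319443, -0.008513  ,  0.02556909,
       -0.01201117]), 'tau': array([ 9.36799697e-04, -5.82712841e+01,  2.93050790e+01,  6.99706122e+00,
        7.13090019e-03, -1.48838835e-04]), 'tool_pos': array([0.23813876, 0.63108614, 0.2256386 ]), 'orientation': array([ 1.79907617e+02, -5.23170155e-03, -2.06830223e+01]), 'force': array([-0.53469243, -0.04348556,  0.11064336]), 'moment': array([-0.02275931,  0.03626515,  0.01603164]), 'gripper_force': 0.0, 'opening': 0.0875565885264025}
{'vertical_fov': 49.81355246203764, 'cx': 255.16416911990453, 'cy': 190.17065270126278, 'k1': -0.006385961463515097, 'position': array([-0.29601585, -0.78889213,  0.90390941]), 'rotation': array([ 56.73282351,   0.84882046, -50.07749556])}
{'vertical_fov': 54.26887800834243, 'cx': 250.8114624555558, 'cy': 198.66598385927995, 'k1': -0.04201456586711418, 'position': array([ 0.42802307, -0.00380465,  1.39332475]), 'rotation': array([  8.72417493,   0.27666774, -91.28793069])}
```

View pics/top0.png

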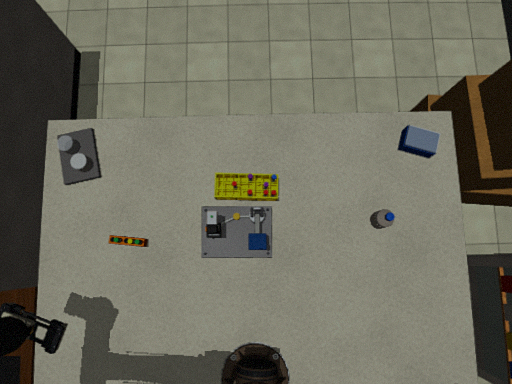

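View pics/side0.png

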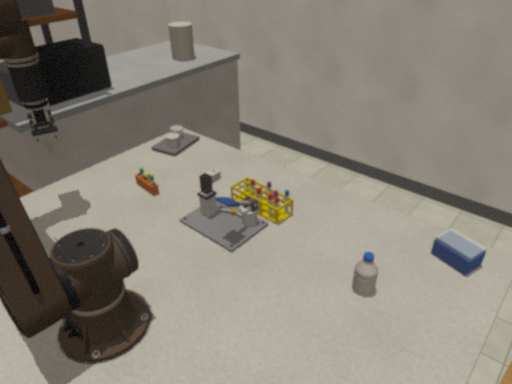

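The top view shows the plate at columns 202–272 and rows 207–258, the blue paddle near (258,241), and the black/white head near (213,222). The rack is beyond the plate. Next I'll measure these.

```bash
cat > h.py <<'E'
import numpy as np,cv2
from plant import ctrl,cams,workorder
from scipy.spatial.transform import Rotation as Ro
def cam(n):
    c=cams.get_calibration(n); f=192/np.tan(np.radians(c["vertical_fov"]/2))
    return c,f,Ro.from_euler("xyz",c["rotation"],degrees=True).as_matrix()
def plane(n,uv,z):
    c,f,R=cam(n); K=np.array([[f,0,c["cx"]],[0,f,c["cy"]],[0,0,1.]])
    p=cv2.undistortPoints(np.array(uv,float).reshape(-1,1,2),K,np.array([c["k1"],0,0,0.])).reshape(-1,2)
    d=np.c_[p[:,0],-p[:,1],-np.ones(len(p))]@R.T
    o=c["position"]; return o+d*((z-o[2])/d[:,2])[:,None]
def proj(n,P):
    c,f,R=cam(n); q=(np.atleast_2d(P)-c["position"])@R
    p=np.c_[q[:,0],-q[:,1]]/-q[:,2:]; p=p*(1+c["k1"]*(p**2).sum(1,keepdims=True))
    return p*f+[c["cx"],c["cy"]]
E
cat > m.py <<'E'
from h import *
t=cv2.imread("pics/top0.png");s=cv2.imread("pics/side0.png")
hsv=cv2.cvtColor(t,cv2.COLOR_BGR2HSV)
H,S,V=[hsv[...,i].astype(int) for i in range(3)]
roi=np.zeros(H.shape,bool);roi[204:264,196:280]=1
def blob(m):
    n,l,st,ce=cv2.connectedComponentsWithStats((m&roi).astype(np.uint8)); k=1+st[1:,4].argmax()
    cs=cv2.findContours((l==k).astype(np.uint8),0,1)[0]
    return ce[k],st[k],cv2.minAreaRect(cs[0])
b=blob((H>100)&(H<125)&(S>120));print("blue",b,plane("top",b[0],.148))
pl=((V<150)&(S<60)) | ((S>120)&(H>100)&(H<125))
p=blob(pl);print("plate",p); bp=cv2.boxPoints(p[2]);print(plane("top",bp,.012))
k=blob(V<45);print("black",k,plane("top",k[0],.17))
cv2.imwrite("pics/c.png",np.hstack([cv2.resize(t[200:265,192:284],None,fx=5,fy=5,interpolation=2)[:, :400],cv2.resize(s[160:255,170:300],None,fx=3,fy=3,interpolation=2)[:325][:,:390] if 0 else cv2.resize(s[160:255,175:300],(400,325),interpolation=2)]))
E
python3 m.py
```

```text
blue (array([257.3415493 , 241.50352113]), array([249, 233,  18,  17, 284], dtype=int32), ((257.5, 241.0), (16.0, 17.0), 90.0)) [[ 0.47544516 -0.02045344  0.148     ]]
plate (array([237.9708135, 233.9000207]), array([ 196,  204,   84,   60, 4831], dtype=int32), ((237.5, 233.5), (82.99998474121094, 58.99999237060547), -0.0))
[[ 0.40757169  0.20314634  0.012     ]
 [ 0.62472164  0.20284322  0.012     ]
 [ 0.61757651 -0.10632974  0.012     ]
 [ 0.40095679 -0.09911251  0.012     ]]
black (array([215.27619048, 229.05714286]), array([207, 217,  18,  21, 210], dtype=int32), ((215.5, 227.0), (20.0, 17.0), 90.0)) [[0.51811836 0.11618651 0.17      ]]
```

View pics/c.png

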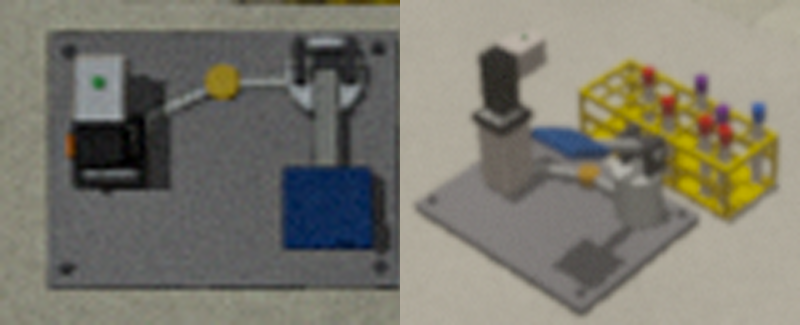

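The crop shows the plate with screws at about crop pixels (69,52), (379,48), (67,268), (380,265). The head's black top is at (100,155), with the orange button on the left (+y) side and the paddle at (329,208). Unit yaw is close to zero.

```bash
cat > m2.py <<'E'
from h import *
def up(p): return np.array([192,200])+(np.array(p,float)+.5)/5-.5
sc=plane("top",up([(69,52),(379,48),(67,268),(380,265)]),.013);print("screws",sc,sc.mean(0))
v=(sc[0]-sc[1])+(sc[2]-sc[3]); u=sc[0]-sc[2]+sc[1]-sc[3]
print("yaw",np.degrees(np.arctan2(-v[0],v[1])),np.degrees(np.arctan2(u[1],u[0])))
t=cv2.imread("pics/top0.png");V=t.max(2).astype(int);print(V[232,190:212],V[232,262:280],V[200:212,235],V[250:265,235])
# plate edges by half-level crossings on clear scan lines
g=cv2.GaussianBlur(t,(3,3),0).max(2).astype(float)
L=[];Rr=[];B=[];T=[]
def cross(a,o):
    d=np.diff(a);i=np.abs(d).argmax();w=np.abs(d[max(0,i-1):i+2]);return o+i+.5+((np.arange(len(w))-1)*w).sum()/w.sum()
for r in range(214,252,2): L.append((cross(g[r,196:206],196),r));Rr.append((cross(g[r,268:278],268),r))
for c in range(210,250,2): B.append((c,cross(g[252:264,c],252)))
def ln(P):
    q=plane("top",P,.012)[:,:2]; vx,vy,x,y=cv2.fitLine(q.astype(np.float32),cv2.DIST_HUBER,0,.01,.01).ravel();return (x,y),np.degrees(np.arctan2(vy,vx))
for n,P in zip("LRB",(L,Rr,B)): print(n,ln(P))
print("pad",plane("top",up([(329,208)]),.155),"head",plane("top",up([(100,155),(100,120),(145,150)]),.17))
E
python3 m2.py
```

```text
screws [[ 0.60126714  0.16771163  0.013     ]
 [ 0.59896719 -0.06255945  0.013     ]
 [ 0.44229357  0.16996508  0.013     ]
 [ 0.43942391 -0.05868145  0.013     ]] [0.52048795 0.05410895 0.013     ]
yaw -0.6453974481833878 -1.102808078501553
[135 133 136 138 136 127 132 134 137 139 139 111  92  94 103 101  57  21
  24  22  21  20] [ 80  99 100  89  96  97  99  91  96  71 117 136 132 126 129 129 133 136] [124 137 130 138 141 137  93  90  94  92  93  91] [ 99  95  98  94  97 101 100  69 139 138 138 140 141 137 143]
L ((np.float32(0.51212907), np.float32(0.18561572)), np.float32(0.03145511))
R ((np.float32(0.5180263), np.float32(-0.07651247)), np.float32(-2.1100602))
B ((np.float32(0.42344034), np.float32(0.07817936)), np.float32(88.63236))
pad [[ 0.47616732 -0.02057679  0.155     ]] head [[0.51334756 0.12824551 0.17      ]
 [0.53624821 0.12807936 0.17      ]
 [0.51595923 0.09880228 0.17      ]]
```

Request:
play_rows:
  motion:
    - {"rz":-0.985}
    - {"rz":-0.985}
    - {"rz":-0.985}
    - {"rz":-0.985}
    - {"rz":-0.985}
    - {"x":0.36,"y":0.96}
    - {"x":0.36,"y":0.96}
    - {"x":0.36,"y":0.96}
    - {"x":0.36,"y":0.96}
    - {"x":0.36,"y":0.96}
    - {"x":0.36,"y":0.96}
    - {"x":0.36,"y":0.96}
    - {"x":0.36,"y":0.96}
    - {"x":0.36,"y":0.96}
    - {"x":0.36,"y":0.96}
    - {"x":0.36,"y":0.96}
    - {"x":0.36,"y":0.96}
    - {"x":0.36,"y":0.96}
    - {"x":0.36,"y":0.96}
    - {"x":0.36,"y":0.96}
  fingers: -1

```text
$.motion[0]: bad value
```

Request:
play_rows:
  motion:
    - {"x":0,"y":0,"z":0,"rx":0,"ry":0,"rz":-0.98}
    - {"x":0,"y":0,"z":0,"rx":0,"ry":0,"rz":-0.98}
    - {"x":0,"y":0,"z":0,"rx":0,"ry":0,"rz":-0.98}
    - {"x":0,"y":0,"z":0,"rx":0,"ry":0,"rz":-0.98}
    - {"x":0,"y":0,"z":0,"rx":0,"ry":0,"rz":-0.98}
    - {"x":0.36,"y":0.96,"z":0,"rx":0,"ry":0,"rz":0}
    - {"x":0.36,"y":0.96,"z":0,"rx":0,"ry":0,"rz":0}
    - {"x":0.36,"y":0.96,"z":0,"rx":0,"ry":0,"rz":0}
    - {"x":0.36,"y":0.96,"z":0,"rx":0,"ry":0,"rz":0}
    - {"x":0.36,"y":0.96,"z":0,"rx":0,"ry":0,"rz":0}
    - {"x":0.36,"y":0.96,"z":0,"rx":0,"ry":0,"rz":0}
    - {"x":0.36,"y":0.96,"z":0,"rx":0,"ry":0,"rz":0}
    - {"x":0.36,"y":0.96,"z":0,"rx":0,"ry":0,"rz":0}
    - {"x":0.36,"y":0.96,"z":0,"rx":0,"ry":0,"rz":0}
    - {"x":0.36,"y":0.96,"z":0,"rx":0,"ry":0,"rz":0}
  fingers: -1

```text
clock: 1.98
tool_pos: [0.3244, 0.3883, 0.2267]
orientation: [-180.0, -0.0, -1.1]
force: [-0.0, -0.1, -0.6]
opening: 0.0004
gripper_force: 0.0
```

Request:
play_rows:
  motion:
    - {"x":0.366,"y":0.963,"z":0,"rx":0,"ry":0,"rz":0}
    - {"x":0.366,"y":0.963,"z":0,"rx":0,"ry":0,"rz":0}
    - {"x":0.366,"y":0.963,"z":0,"rx":0,"ry":0,"rz":0}
    - {"x":0.366,"y":0.963,"z":0,"rx":0,"ry":0,"rz":0}
    - {"x":0.366,"y":0.963,"z":0,"rx":0,"ry":0,"rz":0}
    - {"x":0.366,"y":0.963,"z":0,"rx":0,"ry":0,"rz":0}
    - {"x":0.366,"y":0.963,"z":0,"rx":0,"ry":0,"rz":0}
    - {"x":0.366,"y":0.963,"z":0,"rx":0,"ry":0,"rz":0}
    - {"x":0.366,"y":0.963,"z":0,"rx":0,"ry":0,"rz":0}
    - {"x":0.366,"y":0.963,"z":0,"rx":0,"ry":0,"rz":0}
    - {"x":0.366,"y":0.963,"z":0,"rx":0,"ry":0,"rz":0}
    - {"x":0.366,"y":0.963,"z":0,"rx":0,"ry":0,"rz":0}
    - {"x":0.366,"y":0.963,"z":0,"rx":0,"ry":0,"rz":0}
    - {"x":0.366,"y":0.963,"z":0,"rx":0,"ry":0,"rz":0}
    - {"x":0.366,"y":0.963,"z":0,"rx":0,"ry":0,"rz":0}
    - {"x":0.366,"y":0.963,"z":0,"rx":0,"ry":0,"rz":0}
    - {"x":0.366,"y":0.963,"z":0,"rx":0,"ry":0,"rz":0}
    - {"x":0,"y":0,"z":0,"rx":0,"ry":0,"rz":0}

```text
clock: 4.22
tool_pos: [0.4716, -0.0241, 0.2264]
orientation: [180.0, 0.0, -1.2]
force: [0.6, -0.5, -0.3]
opening: 0.0004
gripper_force: 0.0
```

Request:
play_rows:
  motion:
    - {"x":0,"y":0,"z":0.8,"rx":0,"ry":0,"rz":0}
    - {"x":0,"y":0,"z":0.8,"rx":0,"ry":0,"rz":0}
    - {"x":0,"y":0,"z":0.6,"rx":0,"ry":0,"rz":0}
    - {"x":0,"y":0,"z":0.6,"rx":0,"ry":0,"rz":0}
    - {"x":0,"y":0,"z":0.6,"rx":0,"ry":0,"rz":0}
    - {"x":0,"y":0,"z":0.6,"rx":0,"ry":0,"rz":0}
    - {"x":0,"y":0,"z":0.6,"rx":0,"ry":0,"rz":0}
    - {"x":0,"y":0,"z":0.6,"rx":0,"ry":0,"rz":0}
    - {"x":0,"y":0,"z":0.3,"rx":0,"ry":0,"rz":0}
    - {"x":0,"y":0,"z":0,"rx":0,"ry":0,"rz":0}

```text
clock: 5.48
tool_pos: [0.4705, -0.0225, 0.0882]
orientation: [180.0, 0.1, -1.1]
force: [-5.5, 1.4, 8.6]
opening: 0.0001
gripper_force: 4.3
```

Force 8.6 N, the spring load near the bottom. I'll press on gently to the stop.

Request:
play_rows:
  motion:
    - {"x":0,"y":0,"z":0.2,"rx":0,"ry":0,"rz":0}
    - {"x":0,"y":0,"z":0.2,"rx":0,"ry":0,"rz":0}
    - {"x":0,"y":0,"z":0,"rx":0,"ry":0,"rz":0}

```text
clock: 5.85
tool_pos: [0.471, -0.0224, 0.0789]
orientation: [180.0, 0.1, -1.1]
force: [-3.8, -0.6, 9.1]
opening: 0.0006
gripper_force: 5.2
```

Request:
play_rows:
  motion:
    - {"x":0,"y":0,"z":0.12,"rx":0,"ry":0,"rz":0}
    - {"x":0,"y":0,"z":0.12,"rx":0,"ry":0,"rz":0}
    - {"x":0,"y":0,"z":0,"rx":0,"ry":0,"rz":0}

```text
clock: 6.22
tool_pos: [0.4715, -0.0225, 0.0769]
orientation: [179.9, -0.0, -1.0]
force: [-21.9, 3.4, 58.5]
opening: 0.0006
gripper_force: 31.1
```

Request:
play_rows:
  motion:
    - {"x":0,"y":0,"z":-0.5,"rx":0,"ry":0,"rz":0}
    - {"x":0,"y":0,"z":-0.8,"rx":0,"ry":0,"rz":0}
    - {"x":0,"y":0,"z":-0.8,"rx":0,"ry":0,"rz":0}
    - {"x":0,"y":0,"z":-0.8,"rx":0,"ry":0,"rz":0}
    - {"x":0,"y":0,"z":-0.8,"rx":0,"ry":0,"rz":0}
    - {"x":0,"y":0,"z":-0.8,"rx":0,"ry":0,"rz":0}
    - {"x":0,"y":0,"z":-0.8,"rx":0,"ry":0,"rz":0}
    - {"x":0,"y":0,"z":0,"rx":0,"ry":0,"rz":0}
    - {"x":0,"y":0,"z":0,"rx":0,"ry":0,"rz":0}
    - {"x":0,"y":0,"z":0,"rx":0,"ry":0,"rz":0}
    - {"x":0,"y":0,"z":0,"rx":0,"ry":0,"rz":0}

```text
clock: 7.6
tool_pos: [0.4714, -0.0223, 0.2049]
orientation: [180.0, 0.1, -1.1]
force: [-0.6, -0.5, -0.0]
opening: 0.0001
gripper_force: 0.0
```

```bash
python3 - <<'E'
from h import *
s=cams.snapshot("side");o=cv2.imread("pics/side0.png")
c=lambda i:cv2.resize(i[130:255,175:300],(400,400),interpolation=2)
cv2.imwrite("pics/u1.png",np.hstack([c(o),c(s)]))
E
```

```text
(no output)
```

View pics/u1.png

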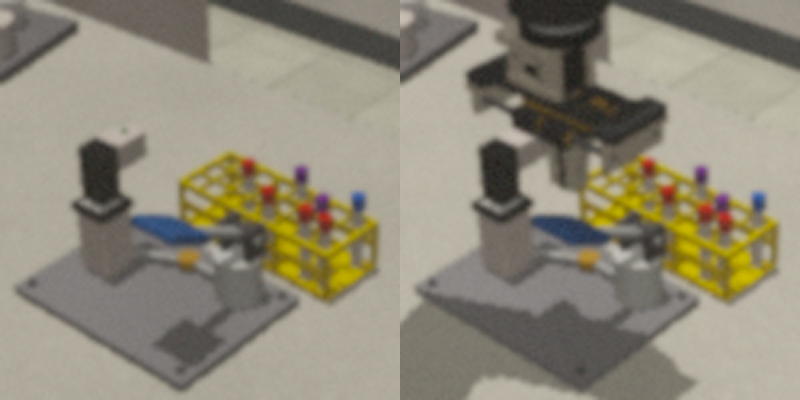

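The paddle in the right half (535–610, 215–245) sits where it did before the stroke, so it is fully back up. Now stroke 2.

Request:
play_rows:
  motion:
    - {"x":0,"y":0,"z":0.6,"rx":0,"ry":0,"rz":0}
    - {"x":0,"y":0,"z":0.6,"rx":0,"ry":0,"rz":0}
    - {"x":0,"y":0,"z":0.6,"rx":0,"ry":0,"rz":0}
    - {"x":0,"y":0,"z":0.6,"rx":0,"ry":0,"rz":0}
    - {"x":0,"y":0,"z":0.6,"rx":0,"ry":0,"rz":0}
    - {"x":0,"y":0,"z":0.6,"rx":0,"ry":0,"rz":0}
    - {"x":0,"y":0,"z":0.6,"rx":0,"ry":0,"rz":0}
    - {"x":0,"y":0,"z":0.6,"rx":0,"ry":0,"rz":0}
    - {"x":0,"y":0,"z":0.2,"rx":0,"ry":0,"rz":0}
    - {"x":0,"y":0,"z":0.2,"rx":0,"ry":0,"rz":0}
    - {"x":0,"y":0,"z":0,"rx":0,"ry":0,"rz":0}

```text
clock: 9.02
tool_pos: [0.4711, -0.0227, 0.0775]
orientation: [179.9, 0.0, -1.0]
force: [-16.3, 2.1, 39.3]
opening: 0.0005
gripper_force: 21.1
```

At the stop (39 N). I'll release, wait for the full return, then do stroke 3.

Request:
play_rows:
  motion:
    - {"x":0,"y":0,"z":-0.4,"rx":0,"ry":0,"rz":0}
    - {"x":0,"y":0,"z":-0.8,"rx":0,"ry":0,"rz":0}
    - {"x":0,"y":0,"z":-0.8,"rx":0,"ry":0,"rz":0}
    - {"x":0,"y":0,"z":-0.8,"rx":0,"ry":0,"rz":0}
    - {"x":0,"y":0,"z":-0.8,"rx":0,"ry":0,"rz":0}
    - {"x":0,"y":0,"z":-0.8,"rx":0,"ry":0,"rz":0}
    - {"x":0,"y":0,"z":-0.8,"rx":0,"ry":0,"rz":0}
    - {"x":0,"y":0,"z":0,"rx":0,"ry":0,"rz":0}
    - {"x":0,"y":0,"z":0,"rx":0,"ry":0,"rz":0}
    - {"x":0,"y":0,"z":0,"rx":0,"ry":0,"rz":0}
    - {"x":0,"y":0,"z":0,"rx":0,"ry":0,"rz":0}
    - {"x":0,"y":0,"z":0,"rx":0,"ry":0,"rz":0}

```text
clock: 10.52
tool_pos: [0.4716, -0.0223, 0.2053]
orientation: [180.0, 0.0, -1.1]
force: [-0.3, 0.0, 0.6]
opening: 0.0006
gripper_force: 0.0
```

Request:
play_rows:
  motion:
    - {"x":0,"y":0,"z":0.6,"rx":0,"ry":0,"rz":0}
    - {"x":0,"y":0,"z":0.6,"rx":0,"ry":0,"rz":0}
    - {"x":0,"y":0,"z":0.6,"rx":0,"ry":0,"rz":0}
    - {"x":0,"y":0,"z":0.6,"rx":0,"ry":0,"rz":0}
    - {"x":0,"y":0,"z":0.6,"rx":0,"ry":0,"rz":0}
    - {"x":0,"y":0,"z":0.6,"rx":0,"ry":0,"rz":0}
    - {"x":0,"y":0,"z":0.6,"rx":0,"ry":0,"rz":0}
    - {"x":0,"y":0,"z":0.6,"rx":0,"ry":0,"rz":0}
    - {"x":0,"y":0,"z":0.2,"rx":0,"ry":0,"rz":0}
    - {"x":0,"y":0,"z":0.2,"rx":0,"ry":0,"rz":0}
    - {"x":0,"y":0,"z":0,"rx":0,"ry":0,"rz":0}

```text
clock: 11.9
tool_pos: [0.4711, -0.0226, 0.0776]
orientation: [179.9, 0.0, -1.0]
force: [-15.9, 2.6, 40.2]
opening: 0.0009
gripper_force: 21.2
```

Request:
play_rows:
  motion:
    - {"x":0,"y":0,"z":-0.4,"rx":0,"ry":0,"rz":0}
    - {"x":0,"y":0,"z":-0.8,"rx":0,"ry":0,"rz":0}
    - {"x":0,"y":0,"z":-0.8,"rx":0,"ry":0,"rz":0}
    - {"x":0,"y":0,"z":-0.8,"rx":0,"ry":0,"rz":0}
    - {"x":0,"y":0,"z":-0.8,"rx":0,"ry":0,"rz":0}
    - {"x":0,"y":0,"z":-0.8,"rx":0,"ry":0,"rz":0}
    - {"x":0,"y":0,"z":-0.8,"rx":0,"ry":0,"rz":0}
    - {"x":0,"y":0,"z":-0.8,"rx":0,"ry":0,"rz":0}
    - {"x":0,"y":0,"z":0,"rx":0,"ry":0,"rz":0}
    - {"x":0,"y":0,"z":0,"rx":0,"ry":0,"rz":0}
    - {"x":0,"y":0,"z":0,"rx":0,"ry":0,"rz":0}

```text
clock: 13.28
tool_pos: [0.4712, -0.0223, 0.2245]
orientation: [180.0, 0.1, -1.1]
force: [-0.3, 0.4, 0.3]
opening: 0.0006
gripper_force: 0.0
```

Request:
play_rows:
  motion:
    - {"x":0.23,"y":-0.76,"z":0,"rx":0,"ry":0,"rz":0}
    - {"x":0.23,"y":-0.76,"z":0,"rx":0,"ry":0,"rz":0}
    - {"x":0.23,"y":-0.76,"z":0,"rx":0,"ry":0,"rz":0}
    - {"x":0.23,"y":-0.76,"z":0,"rx":0,"ry":0,"rz":0}
    - {"x":0.23,"y":-0.76,"z":0,"rx":0,"ry":0,"rz":0}
    - {"x":0.23,"y":-0.76,"z":0,"rx":0,"ry":0,"rz":0}
    - {"x":0.23,"y":-0.76,"z":0,"rx":0,"ry":0,"rz":0}
    - {"x":0.23,"y":-0.76,"z":0,"rx":0,"ry":0,"rz":0}
    - {"x":0,"y":0,"z":0.6,"rx":0,"ry":0,"rz":0}
    - {"x":0,"y":0,"z":0.6,"rx":0,"ry":0,"rz":0}
    - {"x":0,"y":0,"z":0,"rx":0,"ry":0,"rz":0}
  fingers: 1

```text
clock: 14.65
tool_pos: [0.5193, 0.1279, 0.1937]
orientation: [179.9, 0.2, -1.1]
force: [-0.1, -0.4, 0.4]
opening: 0.0877
gripper_force: 0.0
```

```bash
python3 - <<'E'
from h import *
s=cams.snapshot("side");p=ctrl.get_obs()["tool_pos"]
o=cv2.imread("pics/side0.png")
c=lambda i:cv2.resize(i[130:230,165:265],(400,400),interpolation=2)
t=lambda P:(proj("side",P)-[165,130]+.5)*4-.5
print(p,t([p,[p[0],p[1],.17],[.5203,.129,.17],[.5203,.129,.104]]))
cv2.imwrite("pics/g1.png",np.hstack([c(o),c(s)]))
E
```

```text
[0.5199803  0.12813316 0.19474683] [[163.22744529 158.66254066]
 [165.55500455 183.56838821]
 [165.11314879 183.09081049]
 [171.11944677 247.22788344]]
```

View pics/g1.png

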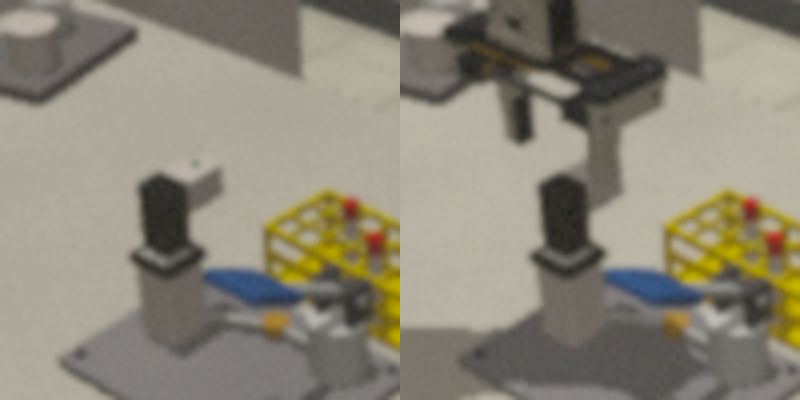

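The side view agrees: the grip top centre is at (165,183) in the crop, exactly where it projects. The paddle is up. Descend and close.

Request:
play_rows:
  motion:
    - {"x":0,"y":0,"z":0.7,"rx":0,"ry":0,"rz":0}
    - {"x":0,"y":0,"z":0.7,"rx":0,"ry":0,"rz":0}
    - {"x":0,"y":0,"z":0.7,"rx":0,"ry":0,"rz":0}
    - {"x":0,"y":0,"z":0.7,"rx":0,"ry":0,"rz":0}
    - {"x":0,"y":0,"z":0,"rx":0,"ry":0,"rz":0}

```text
clock: 15.32
tool_pos: [0.52, 0.1282, 0.125]
orientation: [179.9, 0.1, -1.1]
force: [-0.1, -0.4, 1.0]
opening: 0.0877
gripper_force: 0.0
```

Request:
play_rows:
  motion:
    - {"x":0,"y":0,"z":0,"rx":0,"ry":0,"rz":0}
    - {"x":0,"y":0,"z":0,"rx":0,"ry":0,"rz":0}
    - {"x":0,"y":0,"z":0,"rx":0,"ry":0,"rz":0}
    - {"x":0,"y":0,"z":0,"rx":0,"ry":0,"rz":0}
    - {"x":0,"y":0,"z":0,"rx":0,"ry":0,"rz":0}
    - {"x":0,"y":0,"z":0,"rx":0,"ry":0,"rz":0}
    - {"x":0,"y":0,"z":0,"rx":0,"ry":0,"rz":0}
    - {"x":0,"y":0,"z":0,"rx":0,"ry":0,"rz":0}
  fingers: -1

```text
clock: 16.32
tool_pos: [0.5208, 0.1303, 0.1258]
orientation: [-179.9, -0.1, -1.0]
force: [-2.8, 8.3, 1.8]
opening: 0.0338
gripper_force: 30.0
```

Button flush (33.8 mm). I'll relieve the 8 N side load with a 2 mm shift, then start pulling up.

Request:
play_rows:
  motion:
    - {"x":0.03,"y":-0.08,"z":0,"rx":0,"ry":0,"rz":0}
    - {"x":0,"y":0,"z":-0.2,"rx":0,"ry":0,"rz":0}
    - {"x":0,"y":0,"z":-0.3,"rx":0,"ry":0,"rz":0}
    - {"x":0,"y":0,"z":-0.3,"rx":0,"ry":0,"rz":0}
    - {"x":0,"y":0,"z":-0.3,"rx":0,"ry":0,"rz":0}
    - {"x":0,"y":0,"z":-0.3,"rx":0,"ry":0,"rz":0}
    - {"x":0,"y":0,"z":0,"rx":0,"ry":0,"rz":0}

```text
clock: 17.2
tool_pos: [0.5209, 0.1307, 0.1611]
orientation: [-180.0, 0.0, -1.1]
force: [-2.4, 2.1, -4.2]
opening: 0.0338
gripper_force: 30.0
```

Request:
play_rows:
  motion:
    - {"x":0,"y":0,"z":-0.3,"rx":0,"ry":0,"rz":0}
    - {"x":0,"y":0,"z":-0.3,"rx":0,"ry":0,"rz":0}
    - {"x":0,"y":0,"z":-0.3,"rx":0,"ry":0,"rz":0}
    - {"x":0,"y":0,"z":-0.3,"rx":0,"ry":0,"rz":0}
    - {"x":0,"y":0,"z":-0.3,"rx":0,"ry":0,"rz":0}
    - {"x":0,"y":0,"z":-0.3,"rx":0,"ry":0,"rz":0}
    - {"x":0,"y":0,"z":-0.3,"rx":0,"ry":0,"rz":0}
    - {"x":0,"y":0,"z":-0.3,"rx":0,"ry":0,"rz":0}
    - {"x":0,"y":0,"z":-0.3,"rx":0,"ry":0,"rz":0}
    - {"x":0,"y":0,"z":-0.3,"rx":0,"ry":0,"rz":0}
    - {"x":0,"y":0,"z":0,"rx":0,"ry":0,"rz":0}

```text
clock: 18.58
tool_pos: [0.521, 0.1307, 0.2362]
orientation: [180.0, 0.0, -1.1]
force: [-4.2, 1.9, -9.7]
opening: 0.0337
gripper_force: 30.0
```

Request:
play_rows:
  motion:
    - {"x":0,"y":0,"z":-0.14,"rx":0,"ry":0,"rz":0}
    - {"x":0,"y":0,"z":-0.14,"rx":0,"ry":0,"rz":0}
    - {"x":0,"y":0,"z":-0.12,"rx":0,"ry":0,"rz":0}
    - {"x":0,"y":0,"z":0,"rx":0,"ry":0,"rz":0}

```text
clock: 19.08
tool_pos: [0.5211, 0.1307, 0.2458]
orientation: [180.0, 0.0, -1.1]
force: [-5.2, 0.9, -9.6]
opening: 0.0342
gripper_force: 30.0
```

Request:
play_rows:
  motion:
    - {"x":0,"y":0,"z":-0.06,"rx":0,"ry":0,"rz":0}
    - {"x":0,"y":0,"z":0,"rx":0,"ry":0,"rz":0}

```text
clock: 19.32
tool_pos: [0.5209, 0.1308, 0.2462]
orientation: [180.0, 0.1, -1.1]
force: [-3.0, 1.4, -19.5]
opening: 0.0339
gripper_force: 30.0
```

Force rises at the stop after 120 mm of travel. I'll hold and look.

Request:
play_rows:
  motion:
    - {"x":0,"y":0,"z":0,"rx":0,"ry":0,"rz":0}
    - {"x":0,"y":0,"z":0,"rx":0,"ry":0,"rz":0}
    - {"x":0,"y":0,"z":0,"rx":0,"ry":0,"rz":0}
    - {"x":0,"y":0,"z":0,"rx":0,"ry":0,"rz":0}
    - {"x":0,"y":0,"z":0,"rx":0,"ry":0,"rz":0}
    - {"x":0,"y":0,"z":0,"rx":0,"ry":0,"rz":0}

```text
clock: 20.08
tool_pos: [0.5209, 0.1308, 0.2463]
orientation: [180.0, 0.1, -1.1]
force: [-1.3, 1.7, -25.0]
opening: 0.0337
gripper_force: 30.0
```

```bash
python3 - <<'E'
from h import *
s=cams.snapshot("side")
cv2.imwrite("pics/e.png",cv2.resize(s[100:250,150:300],(600,600),interpolation=2))
t=lambda P:(proj("side",P)-[150,100]+.5)*4-.5
print(t([[.5203,.129,.29],[.5203,.129,.224],[.5203,.129,.164],[.5203,.129,.1]]))
E
```

```text
[[213.38204532 177.70803584]
 [219.96951638 248.1340118 ]
 [225.67163377 309.05615419]
 [231.47400201 371.01269367]]
```

View pics/e.png

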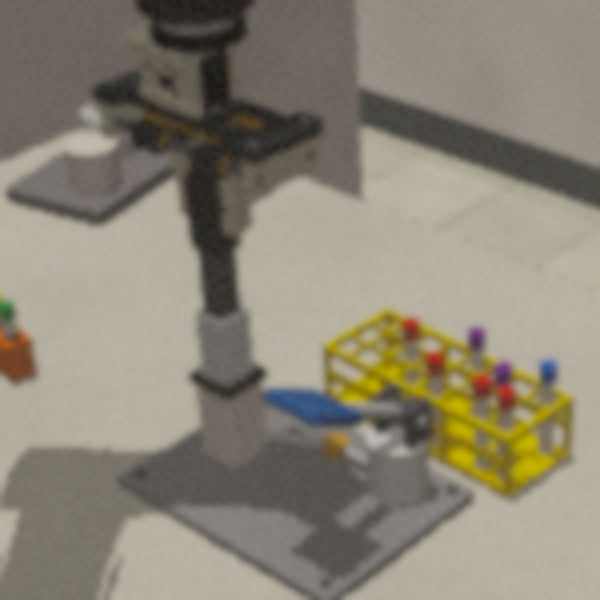

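Both tubes are out: the grip's underside is at about row 248 and the tube junction at row 310, as computed. The rack and carrier have not moved, and the hold is steady.

```bash
python3 -c "
from plant import workorder
print(workorder.close_job())"
```

```text
the job is handed in; nothing more can be done
None
```

I made three full pump strokes, then pulled the mast to its second stop and handed the job in at about 20 s, with the arm holding it there and the button squeezed flush; no verdict was returned.

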